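# Screw the cap onto an open coin tube

### The arm

A 7-joint arm with a two-finger parallel gripper is mounted at the origin on the work surface. World frame = base frame: x ahead of the robot, y to its left, z up, the work surface at z = 0. Lengths are in m, angles in rad, forces in N, time in s.
With the tool pointing down it reaches from about 0.4 to 0.85 m from the base axis. Payload 10.4 kg.
Tool frame: the origin (TCP) lies between the finger pads; the fingertips stand ahead of it and the grasp point (between the pads) lies 3 mm ahead of it (r.tips_ahead is the z of the fingertips in the tool frame, in m); z points along the fingers, y is the line along which they close (so a half turn about z gives the same grasp; the last joint's range is limited). The gripper opens to 87 mm and grips with 3 to 60 N. Pads are 19 mm wide; open, the fingers measure 117 mm over their backs; the gripper's body (75 mm by 190 mm) begins 51 mm behind the grasp point.
Start: joints at [1.159, 0.332, -0.065, 1.46, 0.022, 1.35, -0.088], TCP at [0.237, -0.578, 0.222] pointing down, gripper open.
Joint ranges: [-2.6, 2.6], [-0.5, 2.12], [-1.47, 1.34], [0.16, 2.42], [-1.27, 4.41], [0.06, 2.06], [-2.6, 2.6]. Speed limits (rad/s): [2.22, 2.22, 2.79, 2.79, 3.14, 3.14, 3.14].

### API

Orientations are given as a unit quaternion [x, y, z, w].
In Python, from bench import telemetry, camera, get_calibration, r gives the robot as it stands.
- The arm moves only by the tool drive_tool, never from a script. Its argument "series" is one flat list of numbers, 7 for each row, row after row: the turn, a rotation vector about the tool's x, y, z in units of 5 degrees (1.0 is 5 degrees), then the shift along the tool's x, y, z in units of 40 mm (1.0 is 40 mm), then the opening, from -1 (shut) to 1 (fully open). A call has 1 to 10 rows; each row is the pose to reach, as a shift and turn from the pose commanded when the call began, along the tool's axes at that moment; what a row does not reach only later rows make up. A row lasts 1/12 s, in which the tool goes at most 41.7 mm and 7.16 degrees, less where a joint would pass 70% of its speed; a pose out of reach is approached as far as the arm can. A call with a gripper value outside its range is refused whole. The fingers move at their own pace and stop on an object; "grip_force" is the grip in N (left out, the last holds). Time passes only in rows, so rows that repeat a pose let the fingers close. It gives the time, the measured TCP pose, the force, the opening and the grip force at its end, in the units of the state.
- telemetry.read_state(): the state, without advancing time (a new reading comes with each control period).
- camera(name): name is "scene" or "side" or "wrist"; returns the picture (480x640x3 uint8, red, green, blue); there is no depth.
- get_calibration(name): a dict with "fovy" (degrees; the focal length in pixels is half the picture's height over the tangent of half this angle, whatever the lens; pixels are square), "cx", "cy" (the principal point, pixels), "xyz" and "rotation" of the camera in the world. Camera axes: x right, y up, looking along -z (the intrinsics and any distortion apply to the point x, -y, -z); pixel columns grow to the right and rows downward; lengths in m; the calibration is good to about 2 mm. A picture is of the moment at which its call begins: read the wrist's pose just before it. get_calibration takes no time and is no camera call; for the wrist camera it gives the pose at the moment of the call.
- r.close_job(): hands the job in; it is judged then, once.
The state is a dict: "time": time; "joint_positions": joint angles; "joint_vel": joint speeds; "joint_torque": joint torques, N m; "ee_pos": TCP position; "eef_rot": TCP orientation; "ft_force": force on the tool from outside, world axes, zero at the start; "torque": the same for the moment, N m; "width": finger opening in m; "grip_force": force on a finger pad.
Only numpy, scipy, OpenCV 4.12 (cv2) and the standard library are available. Lean on these libraries where they do the work, as an engineer would, in place of code of your own. Each camera call takes 0.05 s, during which the arm holds its last target. There are 200 camera calls.

### The job

One of the three coin tubes in the filling block is still open: fetch the loose blue screw cap and close it. Set the cap level on the thread and turn it backwards (counter-clockwise from above) under a light push until you feel it drop into the thread start, then screw it in clockwise until it is fully home and snug. Do not force the thread or overtighten it, and leave the other things on the desk where they are.

Things in the scene. Friction and masses are not known exactly. Their poses are not given: they have to be found in the camera images.
- cap: loose blue ribbed screw cap, open side down on the desk: 55 mm across, 22 mm high, about 30 g. Origin at the centre of its lower edge, z up through its top. Inside, out of sight, are 3 equal thread lugs 120 degrees apart, 20 degrees wide, 1 to 3.4 mm above the lower edge; the flat inner roof is 18.5 mm above the lower edge.
- tube: the open coin tube: clear plastic, 44 mm across, gold coins showing, no cap, held fast in one of the block's three wells (which one changes): it neither turns nor moves. Origin on its axis at the block's top face, z up; its yaw is arbitrary and its 3 thread starts are not marked. Right-hand thread, 17.4 mm per full turn; ridges 48 mm across and 2.4 mm high on a 41 mm neck.
- mouth (a point): centre of the open tube's rim (bevelled), 58 mm above the tube's origin, z up. The topmost ridges begin 4 mm below it. Set on the neck, the cap rests on the ridges with its origin 4.6 to 10 mm below the mouth, by chance of the angle. Turned counter-clockwise it climbs 0.48 mm per 10 degrees to 4.7 mm below the mouth, then drops some 5.3 mm, once in every 120 degrees: the thread start.
- neck_foot (a point): centre of the shoulder under the threaded neck, 24 mm below the mouth, z up. From the thread start 180 degrees clockwise bring the cap's roof onto the rim (cap's origin 18.5 mm below the mouth), 20 more take up play; then each 3 degrees add 20 to 30 N between cap and tube: snug is a moment 0.05 to 0.1 N m above free turning, 20 to 50 N. It stays tight. A push of 3 to 8 N down is enough throughout.
- block_top (a point): centre of the top face of the fixed grey filling block, 30 mm above the desk; the block is 100 mm (its x) by 330 mm (its y). Its three wells are 105 mm apart along its y, the middle one at this point. The other two hold closed tubes of the same make, blue caps 54 mm across, tops 58.5 mm above the block.
- bars_a: stack of 14 thin gold bars with a red band, 41 x 25 mm, 25 mm high, loose on the desk; origin under its centre
- bars_b: stack of 9 thin gold bars with a yellow band, 41 x 25 mm, 16 mm high, loose; origin under its centre
- small_tube: small closed coin tube with a red cap, 38 mm across, 59 mm high, standing loose; origin under its centre
- calculator: black pocket calculator, 100 x 150 mm, 15 mm high, loose; origin under its centre
- scissors: scissors with one yellow and one red handle ring, about 180 mm long, lying loose; origin under the pivot
- pen: blue pen, 135 mm long, lying loose; origin under its centre
- earbuds: white earbud case, 46 x 62 mm, 24 mm high, loose; origin under its centre
- loupe: folding loupe, dark steel and black, 60 mm long, 14 mm high, loose; origin under its steel cover
Not all that is in view belongs to the job. There is more than one size of the cap; the one meant has the size given above.

How it is judged:
On the way, in this order (a step that is already met when the one before it is completed fails the run):
1. The cap sits level on the open tube's neck and has been turned back to the crest of the thread: its lower edge less than 5.5 mm below the rim, touching the tube (z of cap in the frame of mouth between -0.0055 and -0.0035 m and horizontal distance between cap and mouth below 0.004 m and angle between cap's own z axis and vertical below 0.08 rad and contact force between cap and tube above 0.3 N), for 0.1 s.
2. It has dropped into the thread start, still level: its lower edge 8.7 to 13 mm below the rim (z of cap in the frame of mouth between -0.013 and -0.0087 m and horizontal distance between cap and mouth below 0.004 m and angle between cap's own z axis and vertical below 0.08 rad), for 0.1 s.
At the end, for the whole second after the job is handed in: The cap is screwed fully home on the open tube: its roof within 0.8 mm of the rim, upright within 0.03 rad, centred within 2 mm, snug (more than 5 N between cap and tube), at rest and released (z of cap in the frame of mouth below -0.0177 m and horizontal distance between cap and mouth below 0.002 m and angle between cap's own z axis and vertical below 0.03 rad and contact force between cap and tube above 5 N and linear speed of cap below 0.01 m/s and angular speed of cap below 0.1 rad/s); the robot touches nothing.
It fails at once if The thread is forced or overtightened: more than 120 N between the cap and the tube (contact force between cap and tube above 120 N).
It fails at once if One of the other things on the desk is moved by more than 15 mm (distance of any of bars_a, bars_b, small_tube, calculator, scissors, pen, earbuds, loupe from where it was at the start of the episode above 0.015 m).
It also fails if it takes over 69 s, if anything falls off the work surface, if the arm or the gripper's body presses on something with over 40 N, if the wrist force passes 120 N, or if a joint passes its speed limit or range.

## Working session

There is one attempt and no reset: what is moved stays moved. The work goes in short steps, Python scripts to look and compute and a tool call to move; the robot and the scene stay as the last step left them, time stands still between calls to the robot, and variables do not carry over. Pictures are saved under pics/ and viewed, at most 10 in all, crops included, and the job is handed in when it is done.

Besides the shell and the picture viewer there is one more tool, called by a JSON object that holds its "fn" and its "kwargs". drive_tool: Moves the arm, as the interface text tells. Its arguments: {"type":"object","properties":{"series":{"type":"array"},"grip_force":{"type":"number"}},"required":["series"]}

```bash
mkdir -p pics; ls; python3 - <<'E'
from bench import telemetry,camera,get_calibration,r
import cv2
for n in("scene","side"):
    cv2.imwrite(f"pics/{n}0.png",camera(n)[:,:,::-1]); print(n,get_calibration(n))
s=telemetry.read_state();print(s, r.tips_ahead)
E
```

```text
pics
scene {'fovy': 57.76519977973001, 'cx': 320.3637892802152, 'cy': 237.79532738670076, 'xyz': array([1.33671648, 0.21575114, 0.62223016]), 'rotation': array([0.27146026, 0.39672731, 0.73356806, 0.48041094])}
side {'fovy': 51.9452561989226, 'cx': 322.112789623302, 'cy': 235.02114850323574, 'xyz': array([ 0.34984994, -0.92001281,  0.70771417]), 'rotation': array([ 0.44343374, -0.06639859, -0.14357822,  0.88223752])}
{'time': 0.1, 'joint_positions': array([ 1.15935617,  0.33281795, -0.06467729,  1.46083531,  0.02160904,
        1.34994868, -0.08851654]), 'joint_vel': array([ 1.09409814e-03, -2.12781584e-03, -3.33989253e-05, -3.62665488e-03,
       -1.57254164e-03, -1.00436990e-03, -4.24660081e-04]), 'joint_torque': array([ 2.23890063e-03, -6.24541497e+01,  2.53091881e-02, -3.90714061e+01,
       -6.12677657e-02,  3.66057095e-02,  1.48542853e-05]), 'ee_pos': array([ 0.23679283, -0.57802302,  0.22123819]), 'eef_rot': array([ 9.81161331e-01,  1.93189057e-01, -1.64322444e-04, -6.35991188e-04]), 'ft_force': array([-0.08225545,  0.46404046,  0.34002406]), 'torque': array([-0.01816035, -0.00713551, -0.02763854]), 'grip_force': 0.0, 'width': 0.08715679272532917} 0.022
```

View pics/scene0.png

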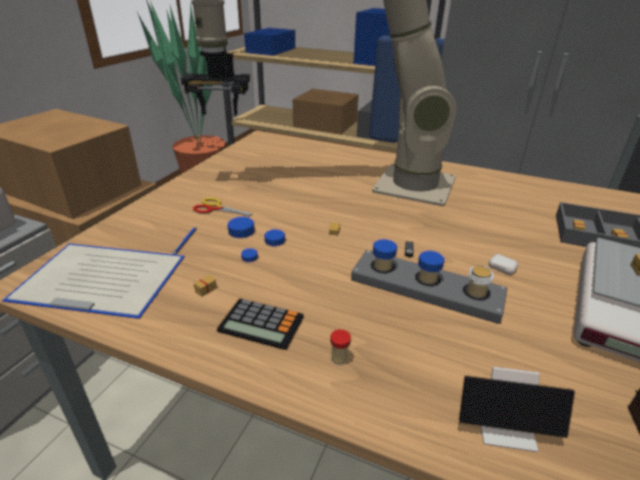

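View pics/side0.png

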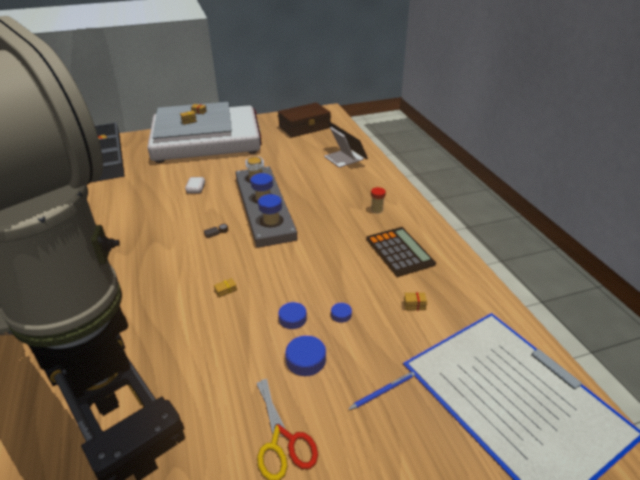

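Three loose blue caps are candidates: a large one (scene 241,227 / side 306,355), a medium one (274,237 / 292,315) and a small one (249,255 / 341,312). The open tube is in the end well, scene (480,275) / side (255,165). I'll measure the caps against 55 mm and find the block.

```bash
cat > h.py <<'E'
from bench import telemetry,camera,get_calibration,r
import cv2,numpy as np
from scipy.spatial.transform import Rotation as R
def ray(c,u,v):
    f=240/np.tan(np.radians(c['fovy']/2))
    return R.from_quat(c['rotation']).apply([(u-c['cx'])/f,-(v-c['cy'])/f,-1])
def onz(c,u,v,z):
    d=ray(c,u,v);return c['xyz']+d*(z-c['xyz'][2])/d[2]
def blue(im):
    h=cv2.cvtColor(im,cv2.COLOR_RGB2HSV);return cv2.inRange(h,(108,150,60),(128,255,255))
def proj(c,p):
    f=240/np.tan(np.radians(c['fovy']/2))
    q=R.from_quat(c['rotation']).inv().apply(np.asarray(p)-c['xyz']);return np.array([c['cx']-f*q[...,0]/q[...,2],c['cy']+f*q[...,1]/q[...,2]]).T
E
python3 - <<'E'
from h import *
for n in("scene","side"):
    im=cv2.imread(f"pics/{n}0.png")[:,:,::-1];c=get_calibration(n)
    k,l,st,ce=cv2.connectedComponentsWithStats(blue(im.copy()))
    for i in range(1,k):
        x,y,w,h,a=st[i]
        if 80<a<3000:
            f=240/np.tan(np.radians(c['fovy']/2))
            for z in(0.011,0.078):
                p=onz(c,*ce[i],z);d=-R.from_quat(c['rotation']).inv().apply(p-c['xyz'])[2]
                print(n,ce[i].round(),a,'z',z,p[:2].round(4),'width mm',round(w*d/f*1000,1))
cs=cv2.resize(cv2.imread("pics/side0.png")[280:400,240:400],None,fx=4,fy=4)
ct=cv2.resize(cv2.imread("pics/scene0.png")[220:320,340:520],None,fx=4,fy=4)
cv2.imwrite("pics/caps.png",cs);cv2.imwrite("pics/block.png",ct)
E
```

```text
scene [369.  34.] 1304 z 0.011 [-3.1977 -1.1752] width mm 336.8
scene [369.  34.] 1304 z 0.078 [-2.7006 -1.0227] width mm 299.9
scene [269.  41.] 987 z 0.011 [-2.3547 -1.8357] width mm 435.3
scene [269.  41.] 987 z 0.078 [-1.95   -1.6108] width mm 387.6
scene [241. 227.] 374 z 0.011 [ 0.4888 -0.3675] width mm 64.9
scene [241. 227.] 374 z 0.078 [ 0.5818 -0.3036] width mm 57.8
scene [274. 237.] 212 z 0.011 [ 0.4982 -0.2596] width mm 47.0
scene [274. 237.] 212 z 0.078 [ 0.5901 -0.2075] width mm 41.8
scene [384. 249.] 322 z 0.011 [0.4322 0.0179] width mm 55.5
scene [384. 249.] 322 z 0.078 [0.5313 0.0396] width mm 49.4
scene [249. 255.] 123 z 0.011 [ 0.594  -0.2786] width mm 34.3
scene [249. 255.] 123 z 0.078 [ 0.6754 -0.2244] width mm 30.6
scene [431. 261.] 365 z 0.011 [0.436  0.1354] width mm 58.3
scene [431. 261.] 365 z 0.078 [0.5348 0.1442] width mm 51.9
side [261. 179.] 178 z 0.011 [0.5552 0.2738] width mm 58.7
side [261. 179.] 178 z 0.078 [0.5354 0.159 ] width mm 53.1
side [269. 201.] 217 z 0.011 [0.551  0.1567] width mm 57.5
side [269. 201.] 217 z 0.078 [0.5317 0.0532] width mm 52.
[... 155 characters left out ...]
0.5925 -0.2771] width mm 35.3
side [341. 310.] 187 z 0.078 [ 0.5692 -0.3389] width mm 31.9
side [305. 351.] 892 z 0.011 [ 0.4969 -0.3531] width mm 66.5
side [305. 351.] 892 z 0.078 [ 0.4827 -0.4076] width mm 60.1
side [472. 432.] 414 z 0.011 [ 0.6936 -0.5862] width mm 157.9
side [472. 432.] 414 z 0.078 [ 0.6605 -0.6183] width mm 142.7
side [375. 394.] 118 z 0.011 [ 0.5803 -0.4754] width mm 67.6
side [375. 394.] 118 z 0.078 [ 0.5582 -0.5182] width mm 61.1
side [613. 410.] 91 z 0.011 [ 0.9266 -0.6241] width mm 92.2
side [613. 410.] 91 z 0.078 [ 0.8711 -0.6525] width mm 83.4
side [615. 459.] 248 z 0.011 [ 0.869  -0.6892] width mm 73.0
side [615. 459.] 248 z 0.078 [ 0.8191 -0.7114] width mm 66.0
```

View pics/caps.png

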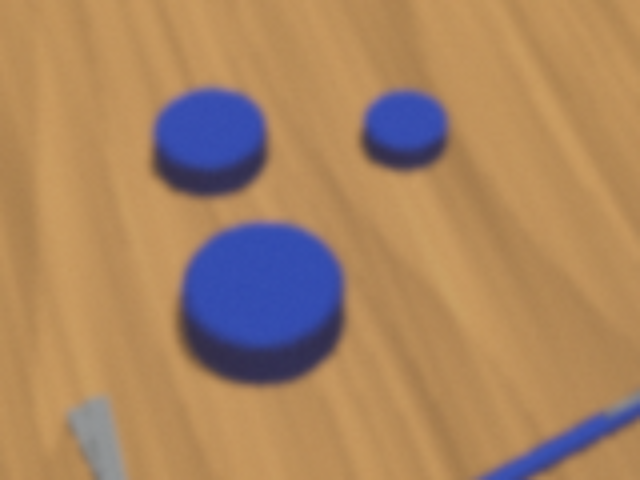

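View pics/block.png

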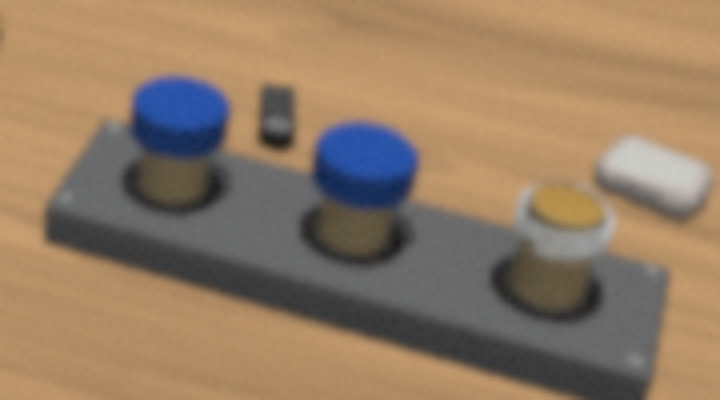

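Measured sizes are about 65, 48 and 35 mm. The same method reads the 54 mm closed caps as 50–53 mm, so the medium cap (274,237 scene) is the likely 55 mm one. The crops show the medium cap up and left of the large one, and the open gold tube at the right end of the block. I'll confirm the size from close by with the wrist camera.

```bash
python3 - <<'E'
from h import *
c=get_calibration("wrist");s=telemetry.read_state()
T=R.from_quat(s['eef_rot'])
print(c['fovy'],c['cx'],c['cy'],'cam in tool',T.inv().apply(c['xyz']-s['ee_pos']),(T.inv()*R.from_quat(c['rotation'])).as_matrix().round(3))
print(onz(get_calibration("side"),292.5,312.5,.022))
# open tube mouth rim at scene crop (565,205)/4
print('mouth',onz(get_calibration("scene"),340+565/4,220+206/4,.088))
E
```

```text
58.01952435680397 311.4053344617894 241.68642165366407 cam in tool [ 8.52620111e-02 -5.77926858e-05 -1.63742638e-01] [[-0.     0.952  0.305]
 [ 1.     0.     0.   ]
 [ 0.     0.305 -0.952]]
[ 0.4985056  -0.26288409  0.022     ]
mouth [0.54350123 0.24832211 0.088     ]
```

{"fn": "drive_tool", "kwargs": {"series": [0,0,0,0.8,-0.4,0,1,0,0,0,1.6,-0.85,0,1,0,0,0,2.4,-1.3,0,1,0,0,0,3.2,-1.7,0,1,0,0,0,4.0,-2.1,0,1,0,0,0,4.8,-2.5,0,1,0,0,0,5.6,-3.0,0,1,0,0,0,6.4,-3.4,0,1,0,0,0,7.0,-3.7,0,1,0,0,0,7.0,-3.7,0,1]}}

```text
time: 0.93
ee_pos: [0.4441, -0.3292, 0.2218]
eef_rot: [0.98, 0.197, 0.001, -0.001]
ft_force: [-0.1, 0.8, 0.9]
width: 0.0874
grip_force: 0.0
```

```bash
cat >> h.py <<'E'
def circ(name,ztop,path=None):
    c=get_calibration(name);im=camera(name)
    if path: cv2.imwrite(path,im[:,:,::-1])
    cs,_=cv2.findContours(blue(im),cv2.RETR_EXTERNAL,cv2.CHAIN_APPROX_NONE)
    for k in cs:
        if cv2.contourArea(k)>600:
            P=np.array([onz(c,u,v,ztop)[:2] for u,v in k[:,0]])
            (x,y),rr=cv2.minEnclosingCircle(P.astype(np.float32)*1000)
            e=cv2.fitEllipse(k); print('px',np.round(e[0]),'centre mm',round(x,1),round(y,1),'dia',round(2*rr,1))
E
python3 - <<'E'
from h import *
circ("wrist",.022,"pics/w1.png")
E
```

```text
px [373. 170.] centre mm 493.3 -364.3 dia 73.0
px [258. 114.] centre mm 497.9 -259.9 dia 55.0
px [535. 109.] centre mm 595.4 -461.9 dia 111.1
px [579.  14.] centre mm 660.8 -462.6 dia 87.1
px [327.  16.] centre mm 589.0 -280.8 dia 40.1
```

View pics/w1.png

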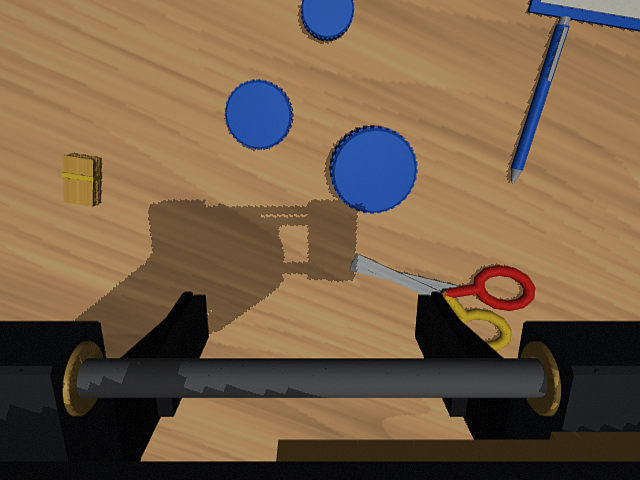

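The wrist picture settles it: the cap at pixel (258,114) measures 55.0 mm at (498,-260); the others are 73 and 40 mm.

{"fn": "drive_tool", "kwargs": {"series": [0,0,0,0.8,-0.45,0.4,1,0,0,0,1.6,-0.9,0.8,1,0,0,0,1.91,-1.07,1.6,1,0,0,0,1.91,-1.07,2.4,1,0,0,0,1.91,-1.07,3.2,1,0,0,0,1.91,-1.07,3.8,1,0,0,0,1.91,-1.07,3.8,1,0,0,0,1.91,-1.07,3.8,1]}}

```text
time: 1.65
ee_pos: [0.4932, -0.2673, 0.0693]
eef_rot: [0.981, 0.193, -0.001, -0.001]
ft_force: [-0.6, -0.2, 1.2]
width: 0.087
grip_force: 0.0
```

```bash
python3 - <<'E'
from h import *
circ("wrist",.022,"pics/w2.png");s=telemetry.read_state()
print(s['ee_pos'],R.from_quat(s['eef_rot']).as_matrix().round(4),s['joint_positions'].round(3),s['ft_force'])
E
```

```text
px [492. 309.] centre mm 506.6 -361.3 dia 70.7
px [301. 256.] centre mm 500.2 -258.2 dia 58.0
px [414. 101.] centre mm 590.4 -278.6 dia 40.2
[ 0.49445625 -0.26762061  0.07092865] [[ 9.258e-01  3.781e-01  3.000e-04]
 [ 3.781e-01 -9.258e-01 -4.000e-04]
 [ 2.000e-04  5.000e-04 -1.000e+00]] [ 0.684  0.349 -0.317  1.786  0.126  1.026 -0.864] [-0.10251046  0.36699992  0.81949123]
```

{"fn": "drive_tool", "kwargs": {"series": [0,0,0,0.18,-0.15,0.1,1,0,0,0,0.18,-0.15,0.6,1,0,0,0,0.18,-0.15,1.0,1,0,0,0,0.18,-0.15,1.13,1,0,0,0,0.18,-0.15,1.13,1,0,0,0,0.18,-0.15,1.13,0,0,0,0,0.18,-0.15,1.13,0,0,0,0,0.18,-0.15,1.13,-0.5,0,0,0,0.18,-0.15,1.13,-0.5,0,0,0,0.18,-0.15,1.13,-0.5], "grip_force": 20}}

```text
time: 2.53
ee_pos: [0.4991, -0.2586, 0.0253]
eef_rot: [0.981, 0.193, 0.0, 0.0]
ft_force: [0.1, 0.1, 0.7]
width: 0.0615
grip_force: 0.0
```

{"fn": "drive_tool", "kwargs": {"series": [0,0,0,0,0,0,-0.5,0,0,0,0,0,0,-0.5,0,0,0,0,0,0,-0.5,0,0,0,0,0,0,-0.5,0,0,0,0,0,0,-0.5]}}

```text
time: 2.95
ee_pos: [0.4988, -0.2584, 0.0247]
eef_rot: [0.981, 0.193, -0.0, -0.0]
ft_force: [-0.4, 0.3, 0.8]
width: 0.0285
grip_force: 0.0
```

```bash
python3 - <<'E'
from h import *
circ("wrist",.022,"pics/w3.png")
s=telemetry.read_state();print(s['width'],s['grip_force'],s['ee_pos'])
E
```

```text
px [578. 420.] centre mm 492.9 -395.0 dia 35.2
px [553. 338.] centre mm 528.4 -358.4 dia 44.2
px [313. 300.] centre mm 501.6 -257.2 dia 58.7
px [454. 123.] centre mm 590.2 -277.2 dia 41.3
0.02586738542734015 0.0 [ 0.49881784 -0.25840867  0.02473777]
```

View pics/w3.png

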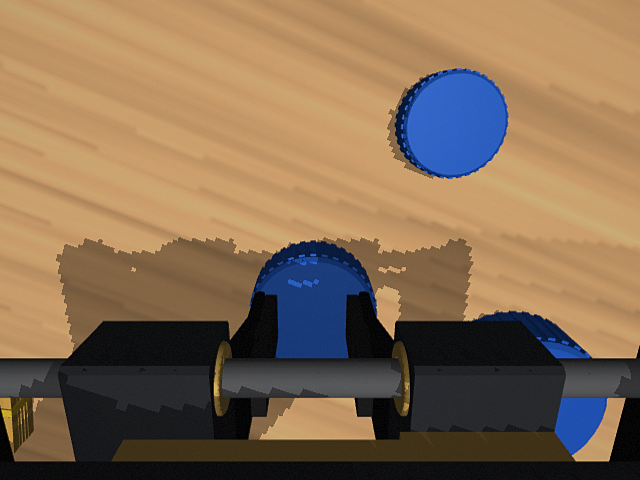

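The fingers show no contact at 26 mm, although the cap is 55 mm across. I'll check the height from the two fixed cameras.

```bash
python3 - <<'E'
from h import *
print(r.tips_ahead)
a=camera("scene")[170:290,200:340,::-1];b=camera("side")[240:400,200:400,::-1]
s=telemetry.read_state();print(s['width'],s['grip_force'],s['ee_pos'],s['ft_force'])
for n in("scene","side"): print(n,proj(get_calibration(n),s['ee_pos']+[0,0,-.022]))
H=480
cv2.imwrite("pics/v4.png",np.hstack([cv2.resize(a,(400,343)),cv2.resize(b,(400,320),interpolation=2)[:343] if 0 else cv2.copyMakeBorder(cv2.resize(b,(400,320)),0,23,0,0,0)]))
E
```

```text
0.022
0.023615143311670066 0.0 [ 0.49879219 -0.25843746  0.02473   ] [-0.22967713  0.11211578  0.39465834]
scene [274.78358626 240.09224146]
side [292.49015806 317.88108609]
```

View pics/v4.png

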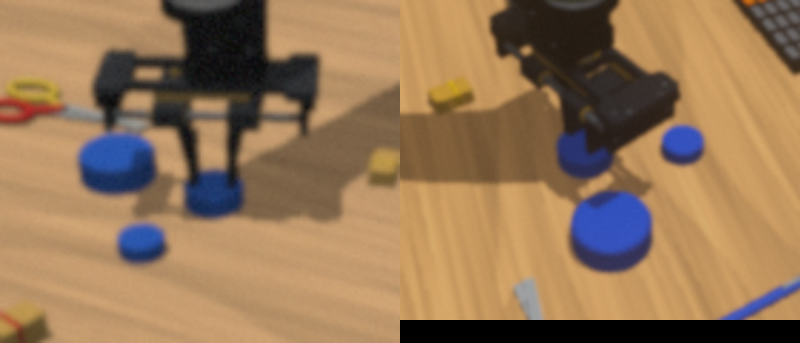

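The fingertips end at the cap's top (scene 275,233). In the wrist pictures the tip edge is at row 293, which with the known 87 mm gap puts the tips only about 2 mm ahead of the TCP instead of 22. The fingers closed just above the cap, so I'll reopen and go lower in small steps while watching the force.

{"fn": "drive_tool", "kwargs": {"series": [0,0,0,0,0,-0.1,1,0,0,0,0,0,-0.1,1,0,0,0,0,0,-0.1,1,0,0,0,0,0,-0.1,1,0,0,0,0,0,-0.1,1,0,0,0,0,0,-0.1,1,0,0,0,0,0,-0.1,1,0,0,0,0,0,-0.1,1,0,0,0,0,0,-0.1,1,0,0,0,0,0,-0.1,1]}}

```text
time: 3.93
ee_pos: [0.4988, -0.2584, 0.0287]
eef_rot: [0.981, 0.193, 0.0, 0.0]
ft_force: [-0.3, 0.8, -0.3]
width: 0.0815
grip_force: 0.0
```

{"fn": "drive_tool", "kwargs": {"series": [0,0,0,0.05,0,0,1,0,0,0,0.05,0,0.1,1,0,0,0,0.05,0,0.15,1,0,0,0,0.05,0,0.2,1,0,0,0,0.05,0,0.2,1]}}

```text
time: 4.35
ee_pos: [0.5003, -0.2575, 0.0201]
eef_rot: [0.981, 0.193, -0.0, -0.0]
ft_force: [-0.5, -0.5, -0.5]
width: 0.0868
grip_force: 0.0
```

{"fn": "drive_tool", "kwargs": {"series": [0,0,0,0,0,0.1,1,0,0,0,0,0,0.2,1,0,0,0,0,0,0.3,1,0,0,0,0,0,0.3,1]}}

```text
time: 4.68
ee_pos: [0.5001, -0.2574, 0.0077]
eef_rot: [0.981, 0.193, -0.001, -0.0]
ft_force: [-0.5, -0.0, 0.4]
width: 0.0868
grip_force: 0.0
```

{"fn": "drive_tool", "kwargs": {"series": [0,0,0,0,0,0.03,0,0,0,0,0,0,0.03,-0.5,0,0,0,0,0,0.03,-0.5,0,0,0,0,0,0.03,-0.5,0,0,0,0,0,0.03,-0.5,0,0,0,0,0,0.03,-0.5,0,0,0,0,0,0.03,-0.5,0,0,0,0,0,0.03,-0.5]}}

```text
time: 5.35
ee_pos: [0.5008, -0.2577, 0.0077]
eef_rot: [0.981, 0.193, 0.0, 0.0]
ft_force: [0.5, 0.0, -0.0]
width: 0.0547
grip_force: 20.0
```

Cap held (54.7 mm, 20 N), with its origin about 7.7 mm below the TCP. Now I'll lift, turn counter-clockwise to leave room for the last joint, and head for the tube.

{"fn": "drive_tool", "kwargs": {"series": [0,0,-1.2,0,0,-0.7,-0.5,0,0,-2.5,0,0,-1.6,-0.5,0,0,-3.8,0,0,-2.5,-0.5,0,0,-5.1,0.2,-0.3,-3.3,-0.5,0,0,-6.4,0.6,-0.9,-4.0,-0.5,0,0,-7.7,1.1,-1.6,-4.4,-0.5,0,0,-9.0,1.6,-2.35,-4.6,-0.5,0,0,-10.3,2.1,-3.1,-4.6,-0.5,0,0,-11.6,2.6,-3.85,-4.6,-0.5,0,0,-13.0,3.1,-4.6,-4.6,-0.5]}}

```text
time: 6.18
ee_pos: [0.5457, -0.0388, 0.1919]
eef_rot: [0.722, 0.692, 0.0, 0.0]
ft_force: [0.6, -0.7, -1.9]
width: 0.0547
grip_force: 20.0
```

```bash
python3 - <<'E'
from h import *
s=telemetry.read_state();M=R.from_quat(s['eef_rot']).as_matrix()
print(s['ee_pos'],s['joint_positions'].round(2),s['width'],s['grip_force'],M.round(3))
print(M.T@(np.array([.60,.20,.22])-s['ee_pos'])/.04)
E
```

```text
[ 0.54570762 -0.03881108  0.19192952] [ 0.54  0.24 -0.63  1.68  0.15  1.27 -0.17] 0.05468283998301381 19.993565120967105 [[ 0.042  0.999  0.001]
 [ 0.999 -0.042 -0.001]
 [-0.001  0.001 -1.   ]]
[ 6.0219857   1.10394542 -0.70424402]
```

{"fn": "drive_tool", "kwargs": {"series": [0,0,-1.3,0.7,0.15,-0.1,-0.5,0,0,-2.6,1.4,0.3,-0.2,-0.5,0,0,-3.9,2.1,0.45,-0.3,-0.5,0,0,-5.2,2.8,0.6,-0.4,-0.5,0,0,-6.5,3.5,0.75,-0.5,-0.5,0,0,-7.8,4.2,0.9,-0.6,-0.5,0,0,-9.1,4.8,1.0,-0.7,-0.5,0,0,-10.4,5.2,1.1,-0.7,-0.5,0,0,-11.7,5.4,1.1,-0.7,-0.5,0,0,-13.0,5.4,1.1,-0.7,-0.5]}}

```text
time: 7.02
ee_pos: [0.5993, 0.1762, 0.2194]
eef_rot: [0.235, 0.972, 0.001, -0.0]
ft_force: [0.4, 1.4, 0.2]
width: 0.0545
grip_force: 20.0
```

{"fn": "drive_tool", "kwargs": {"series": [0,0,0,0,0,0,-0.5,0,0,0,0,0,0,-0.5]}}

```text
time: 7.18
ee_pos: [0.5998, 0.173, 0.2193]
eef_rot: [0.241, 0.97, -0.0, -0.0]
ft_force: [0.5, -1.0, 0.0]
width: 0.0546
grip_force: 20.0
```

```bash
python3 - <<'E'
from h import *
circ("wrist",.0885,"pics/w5.png")
s=telemetry.read_state();M=R.from_quat(s['eef_rot']).as_matrix()
print(s['ee_pos'],s['joint_positions'].round(2),s['width'],s['grip_force'],M.round(4),s['ft_force'],s['torque'])
E
```

```text
px [311. 314.] centre mm 670.2 136.6 dia 113.0
px [102. 223.] centre mm 529.0 45.1 dia 62.5
px [228. 159.] centre mm 532.2 146.4 dia 56.6
[0.5999341  0.17267796 0.21936171] [ 0.28  0.46 -0.86  1.43  0.35  1.41  0.49] 0.05442504113276566 19.99969098600559 [[-8.830e-01  4.694e-01 -2.000e-04]
 [ 4.694e-01  8.830e-01 -3.000e-04]
 [ 0.000e+00 -4.000e-04 -1.000e+00]] [ 1.23689237 -0.09785767 -0.28250645] [ 0.02796462 -0.09690211 -0.00674823]
```

View pics/w5.png

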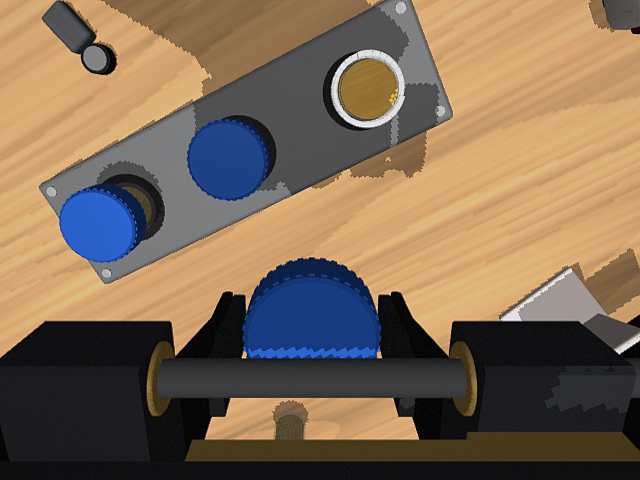

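The wrist picture shows the open tube's white ring with gold coins, centred near (367,89), in the third well; closed caps are at (102,223) and (228,159). Next I'll fit the ring.

```bash
cat > ring.py <<'E'
from h import *
def ring(im,c,box,zs):
    x0,y0,x1,y1=box
    g=cv2.cvtColor(np.ascontiguousarray(im),cv2.COLOR_RGB2HSV)[y0:y1,x0:x1]
    for nm,m,z in (('white',cv2.inRange(g,(0,0,165),(180,60,255)),zs[0]),('gold',cv2.inRange(g,(14,100,80),(32,255,255)),zs[1])):
        cs,_=cv2.findContours(m,cv2.RETR_EXTERNAL,cv2.CHAIN_APPROX_NONE)
        k=max(cs,key=lambda q:cv2.boundingRect(q)[2])
        k=cv2.convexHull(k)
        P=np.array([onz(c,u+x0,v+y0,z)[:2] for u,v in k[:,0]])*1000
        e=cv2.fitEllipse(k);q=onz(c,e[0][0]+x0,e[0][1]+y0,z)*1000
        (a,b),rr=cv2.minEnclosingCircle(P.astype(np.float32))
        A=np.c_[2*P,np.ones(len(P))];s=np.linalg.lstsq(A,(P**2).sum(1),rcond=None)[0]
        print(nm,np.round(e[0],1)+[x0,y0],np.round(e[1],1),'ell',q[:2].round(1),'enc',round(a,1),round(b,1),round(2*rr,1),'lsq',s[:2].round(1),2*np.sqrt(s[2]+s[0]**2+s[1]**2).round(2))
E
python3 - <<'E'
from ring import *
im=cv2.imread("pics/w5.png")[:,:,::-1]
ring(im,get_calibration("wrist"),(318,40,415,135),(.082,.088))
E
```

```text
white [368.   88.5] [73.2 77.8] ell [535.7 249.8] enc 536.3 249.4 48.8 lsq [536.2 249.5] 48.14
gold [368.3  88.9] [57.1 61.4] ell [535.8 249.1] enc 536.3 248.5 38.1 lsq [536.1 248.9] 36.98
```

```bash
cat > held.py <<'E'
from ring import *
from scipy.optimize import least_squares
def held(im,c,s,zo=.0077):
    cs,_=cv2.findContours(blue(np.ascontiguousarray(im)),cv2.RETR_EXTERNAL,cv2.CHAIN_APPROX_NONE)
    k=[q for q in cs if abs(cv2.boundingRect(q)[0]+cv2.boundingRect(q)[2]/2-313)<30 and cv2.boundingRect(q)[1]>200][0][:,0]
    k=k[k[:,1]<k[:,1].min()+30].astype(float)   # front arc = lower edge, farthest
    T=R.from_quat(s['eef_rot']);a=np.linspace(0,2*np.pi,361)
    def f(p):
        q=np.c_[p[0]+.0275*np.cos(a),p[1]+.0275*np.sin(a),0*a+zo]
        P=proj(c,T.apply(q)+s['ee_pos']);h=P[(a<np.pi/2)|(a>1.5*np.pi)];
        q[:,2]-=.022;P2=proj(c,T.apply(q)+s['ee_pos']);hull=cv2.convexHull(np.r_[P,P2].astype(np.float32))
        return [cv2.pointPolygonTest(hull,(float(u),float(v)),True) for u,v in k]
    o=least_squares(f,[0,0],diff_step=1e-2,x_scale=.01);g=min((( np.square(f([x,y])).sum(),x,y) for x in np.arange(-.008,.0081,.001) for y in np.arange(-.004,.0041,.001)))
    print('held cap in tool mm',np.array(g[1:])*1000,'rms px',(g[0]/len(k))**.5,len(k))
    return g[1:]
E
python3 - <<'E'
from held import *
im=cv2.imread("pics/w5.png")[:,:,::-1]
held(im,get_calibration("wrist"),telemetry.read_state())
E
```

```text
held cap in tool mm [-6.  1.] rms px 0.918011627856467 129
```

{"fn": "drive_tool", "kwargs": {"series": [0,0,-0.8,0.3,0.35,0.7,-0.5,0,0,-1.6,0.6,0.7,1.4,-0.5,0,0,-2,0.9,1.1,2.1,-0.5,0,0,-2,0.96,1.16,2.2,-0.5,0,0,-2,0.96,1.16,2.2,-0.5,0,0,-2,0.96,1.16,2.2,-0.5]}}

```text
time: 7.73
ee_pos: [0.5881, 0.2314, 0.1324]
eef_rot: [0.156, 0.988, -0.0, 0.0]
ft_force: [0.1, -1.1, -0.3]
width: 0.0547
grip_force: 20.0
```

```bash
python3 - <<'E'
from held import *
s=telemetry.read_state();c=get_calibration("wrist");im=camera("wrist");cv2.imwrite("pics/w6.png",im[:,:,::-1])
M=R.from_quat(s['eef_rot']).as_matrix()
print(s['ee_pos'],s['joint_positions'].round(2),M.round(4))
u,v=proj(c,np.array([.5362,.2495,.085]));print(u,v)
x,y=int(u),int(v)
try: ring(im,c,(max(0,x-70),max(0,y-70),x+70,y+70),(.082,.088))
except Exception as e: print(e)
held(im,c,s)
E
```

```text
[0.58809171 0.23144637 0.13235323] [ 0.19  0.56 -0.87  1.52  0.44  1.27  0.52] [[-9.516e-01  3.074e-01  8.000e-04]
 [ 3.074e-01  9.516e-01 -5.000e-04]
 [-9.000e-04 -2.000e-04 -1.000e+00]]
312.4567772675914 165.15354518819623
white [312.7 162.2] [98.3 98.8] ell [535.3 249.9] enc 536.3 249.6 48.8 lsq [536.1 249.7] 48.16
gold [312.9 163.3] [76.5 77.9] ell [535.  250.1] enc 535.4 249.9 37.1 lsq [535.5 249.9] 36.7
held cap in tool mm [-6.  1.] rms px 1.1718252317201872 129
```

View pics/w6.png

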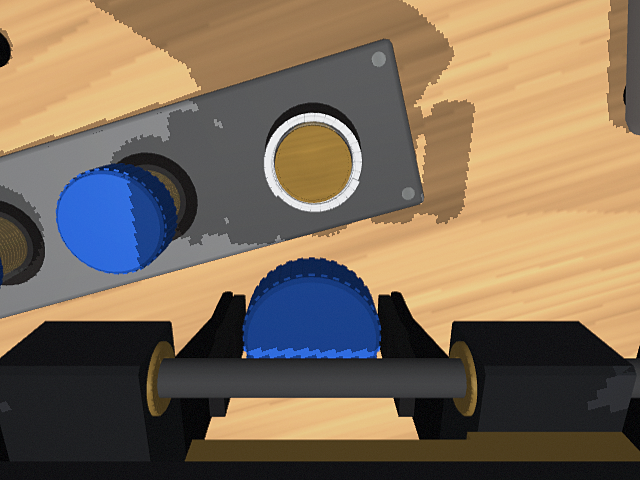

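The ring reads 48.2 mm, so the mouth is at (536.0, 249.8) mm. By the image rows (258 and 277), the held cap sits about 4.5 mm toward tool -x.

{"fn": "drive_tool", "kwargs": {"series": [0,0,0,0.75,0.01,0,-0.5,0,0,0,1.49,0.02,0.1,-0.5,0,0,0,1.49,0.02,0.6,-0.5,0,0,0,1.49,0.02,0.83,-0.5,0,0,0,1.49,0.02,0.83,-0.5,0,0,0,1.49,0.02,0.83,-0.5]}}

```text
time: 8.28
ee_pos: [0.5323, 0.2498, 0.0989]
eef_rot: [0.156, 0.988, -0.0, 0.0]
ft_force: [-1.3, 0.2, -0.7]
width: 0.0546
grip_force: 20.0
```

{"fn": "drive_tool", "kwargs": {"series": [0,0,0,0,0,0.04,-0.5,0,0,0,0,0,0.08,-0.5,0,0,0,0,0,0.12,-0.5,0,0,0,0,0,0.12,-0.5]}}

```text
time: 8.62
ee_pos: [0.5312, 0.251, 0.0935]
eef_rot: [0.154, 0.988, 0.0, -0.0]
ft_force: [-0.2, -0.9, -0.5]
width: 0.0545
grip_force: 20.0
```

```bash
cat > st.py <<'E'
from h import *
s=telemetry.read_state();M=R.from_quat(s['eef_rot']).as_matrix()
print('t',round(s['time'],2),'ee mm',(s['ee_pos']*1000).round(2),'yaw',np.degrees(np.arctan2(M[1,0],M[0,0])).round(1),'z',M[:,2].round(4),'j7',s['joint_positions'][6].round(2),'F',s['ft_force'].round(2),'F tool',(M.T@s['ft_force']).round(2),'T',s['torque'].round(3),'w',s['width'].round(4))
print('cap-mouth z if held mm',round((s['ee_pos'][2]-.0077-.088)*1000,2))
E
python3 st.py
```

```text
Traceback (most recent call last):
  File "st.py", line 3, in <module>
    print('t',round(s['time'],2),'ee mm',(s['ee_pos']*1000).round(2),'yaw',np.degrees(np.arctan2(M[1,0],M[0,0])).round(1),'z',M[:,2].round(4),'j7',s['joint_positions'][6].round(2),'F',s['ft_force'].round(2),'F tool',(M.T@s['ft_force']).round(2),'T',s['torque'].round(3),'w',s['width'].round(4))
                                                                                                                                                                                                                                                                                  ^^^^^^^^^^^^^^^^
AttributeError: 'float' object has no attribute 'round'
```

{"fn": "drive_tool", "kwargs": {"series": [0,0,0,0,0,0.03,-0.5,0,0,0,0,0,0.06,-0.5,0,0,0,0,0,0.06,-0.5]}}

```text
time: 8.87
ee_pos: [0.5308, 0.251, 0.0909]
eef_rot: [0.154, 0.988, -0.0, -0.0]
ft_force: [-1.0, -0.8, -1.4]
width: 0.0545
grip_force: 20.0
```

{"fn": "drive_tool", "kwargs": {"series": [0,0,0,0,0,0.03,-0.5,0,0,0,0,0,0.04,-0.5,0,0,0,0,0,0.04,-0.5]}}

```text
time: 9.12
ee_pos: [0.5311, 0.2513, 0.09]
eef_rot: [0.154, 0.988, 0.0, 0.0]
ft_force: [-2.1, -1.5, 4.4]
width: 0.0545
grip_force: 20.0
```

```bash
sed -i "s/s\['width'\].round(4)/round(s['width'],4)/" st.py; python3 st.py
```

```text
t 9.12 ee mm [531.12 251.28  90.03] yaw 162.3 z [ 6.e-04  0.e+00 -1.e+00] j7 0.43 F [-2.09 -1.47  4.41] F tool [ 1.54 -2.03 -4.41] T [-0.166  0.143 -0.091] w 0.0545
cap-mouth z if held mm -5.67
```

First contact: 4.4 N at 5.7 mm below the rim. Now backwards, a few degrees at a time, rising with the ridge.

{"fn": "drive_tool", "kwargs": {"series": [0,0,-0.6,0.01,-0.015,-0.004,-0.5,0,0,-1.2,0.01,-0.015,-0.008,-0.5,0,0,-1.8,0.01,-0.015,-0.01,-0.5,0,0,-1.8,0.01,-0.015,-0.01,-0.5]}}

```text
time: 9.45
ee_pos: [0.5308, 0.2508, 0.0904]
eef_rot: [0.075, 0.997, 0.0, 0.0]
ft_force: [0.2, -0.6, 4.0]
width: 0.0543
grip_force: 20.0
```

```bash
python3 st.py
```

```text
t 9.45 ee mm [530.81 250.84  90.39] yaw 171.4 z [ 1.e-03  3.e-04 -1.e+00] j7 0.58 F [ 0.21 -0.62  4.02] F tool [-0.3  -0.58 -4.02] T [ 0.007 -0.283 -0.039] w 0.0543
cap-mouth z if held mm -5.31
```

{"fn": "drive_tool", "kwargs": {"series": [0,0,-0.5,0,-0.005,-0.003,-0.5,0,0,-1.0,0,-0.01,-0.006,-0.5,0,0,-1.5,0,-0.016,-0.008,-0.5,0,0,-1.5,0,-0.016,-0.008,-0.5]}}

```text
time: 9.78
ee_pos: [0.5305, 0.2501, 0.0905]
eef_rot: [0.011, 1.0, 0.0, 0.0]
ft_force: [1.0, -0.1, 3.5]
width: 0.0546
grip_force: 20.0
```

```bash
python3 st.py
```

```text
t 9.78 ee mm [530.52 250.06  90.49] yaw 178.8 z [ 5.e-04  1.e-04 -1.e+00] j7 0.7 F [ 0.95 -0.1   3.47] F tool [-0.96 -0.08 -3.47] T [ 0.015 -0.199 -0.007] w 0.0546
cap-mouth z if held mm -5.21
```

{"fn": "drive_tool", "kwargs": {"series": [0,0,-0.5,0,-0.005,0,-0.5,0,0,-1.0,0,-0.01,0,-0.5,0,0,-1.5,0,-0.016,0,-0.5,0,0,-2.0,-0.002,-0.022,0,-0.5,0,0,-2.0,-0.002,-0.022,0,-0.5]}}

```text
time: 10.2
ee_pos: [0.5302, 0.2489, 0.0899]
eef_rot: [-0.076, 0.997, -0.0, -0.0]
ft_force: [-0.6, 0.1, 1.0]
width: 0.0543
grip_force: 20.0
```

```bash
python3 st.py
```

```text
t 10.2 ee mm [530.2  248.94  89.88] yaw -171.3 z [-5.e-04 -2.e-04 -1.e+00] j7 0.86 F [-0.64  0.12  0.99] F tool [ 0.61  0.22 -0.99] T [ 0.11  -0.173 -0.033] w 0.0543
cap-mouth z if held mm -5.82
```

The force fell from 4 to 1 N and z fell 0.6 mm after the crest, so this is the thread start. Lowering gently.

{"fn": "drive_tool", "kwargs": {"series": [0,0,0,0,0,0.02,-0.5,0,0,0,0,0,0.04,-0.5,0,0,0,0,0,0.04,-0.5]}}

```text
time: 10.45
ee_pos: [0.5303, 0.2491, 0.0884]
eef_rot: [-0.076, 0.997, -0.0, -0.0]
ft_force: [0.3, 0.2, -0.6]
width: 0.0542
grip_force: 20.0
```

```bash
python3 st.py
```

```text
t 10.45 ee mm [530.25 249.06  88.39] yaw -171.3 z [-2.e-04 -3.e-04 -1.e+00] j7 0.86 F [ 0.34  0.19 -0.61] F tool [-0.36  0.14  0.61] T [ 0.016 -0.2    0.026] w 0.0542
cap-mouth z if held mm -7.31
```

Free fall into the start; continuing until it rests.

{"fn": "drive_tool", "kwargs": {"series": [0,0,0,0,0,0.02,-0.5,0,0,0,0,0,0.035,-0.5,0,0,0,0,0,0.035,-0.5]}}

```text
time: 10.7
ee_pos: [0.5303, 0.2491, 0.0871]
eef_rot: [-0.076, 0.997, -0.0, -0.0]
ft_force: [0.3, -1.0, -0.4]
width: 0.0547
grip_force: 20.0
```

{"fn": "drive_tool", "kwargs": {"series": [0,0,0,0,0,0.015,-0.5,0,0,0,0,0,0.025,-0.5,0,0,0,0,0,0.025,-0.5]}}

```text
time: 10.95
ee_pos: [0.5303, 0.2491, 0.0862]
eef_rot: [-0.076, 0.997, -0.0, -0.0]
ft_force: [0.7, 0.0, -0.7]
width: 0.0546
grip_force: 20.0
```

```bash
python3 st.py
```

```text
t 10.95 ee mm [530.32 249.12  86.16] yaw -171.2 z [-0.e+00 -1.e-04 -1.e+00] j7 0.86 F [ 0.7   0.02 -0.69] F tool [-0.7  -0.08  0.69] T [ 0.065 -0.242 -0.036] w 0.0546
cap-mouth z if held mm -9.54
```

{"fn": "drive_tool", "kwargs": {"series": [0,0,0,0,0,0.01,-0.5,0,0,0,0,0,0.02,-0.5,0,0,0,0,0,0.02,-0.5]}}

```text
time: 11.2
ee_pos: [0.5304, 0.2492, 0.0856]
eef_rot: [-0.077, 0.997, -0.0, 0.0]
ft_force: [-0.3, -0.3, 0.7]
width: 0.0544
grip_force: 20.0
```

```bash
python3 st.py
```

```text
t 11.2 ee mm [530.41 249.19  85.6 ] yaw -171.2 z [ 2.e-04 -1.e-04 -1.e+00] j7 0.86 F [-0.27 -0.25  0.7 ] F tool [ 0.3  -0.21 -0.7 ] T [-0.031 -0.095  0.006] w 0.0544
cap-mouth z if held mm -10.1
```

{"fn": "drive_tool", "kwargs": {"series": [0,0,0,0,0,0.01,-0.5,0,0,0,0,0,0.02,-0.5,0,0,0,0,0,0.02,-0.5]}}

```text
time: 11.45
ee_pos: [0.5306, 0.2493, 0.0854]
eef_rot: [-0.076, 0.997, -0.0, 0.0]
ft_force: [-2.6, -2.7, 7.0]
width: 0.0544
grip_force: 20.0
```

```bash
python3 st.py
```

```text
t 11.45 ee mm [530.57 249.29  85.38] yaw -171.2 z [ 7.e-04 -1.e-04 -1.e+00] j7 0.86 F [-2.64 -2.69  6.98] F tool [ 3.02 -2.26 -6.98] T [-0.3    0.257 -0.026] w 0.0544
cap-mouth z if held mm -10.32
```

Seated in the thread start, at 10.3 mm below the rim with 7 N. Now clockwise, descending with the pitch and compensating for the off-centre grip.

{"fn": "drive_tool", "kwargs": {"series": [0,0,1,0.005,0.006,0.005,-0.5,0,0,2,0.003,0.017,0.01,-0.5,0,0,3,0.001,0.027,0.016,-0.5,0,0,4,-0.003,0.038,0.022,-0.5,0,0,5,-0.007,0.048,0.028,-0.5,0,0,6,-0.012,0.058,0.034,-0.5,0,0,6,-0.012,0.058,0.034,-0.5]}}

```text
time: 12.03
ee_pos: [0.5311, 0.2517, 0.084]
eef_rot: [0.186, 0.982, 0.0, 0.001]
ft_force: [0.2, -1.4, 5.0]
width: 0.0547
grip_force: 20.0
```

```bash
python3 st.py
```

```text
t 12.03 ee mm [531.06 251.71  83.96] yaw 158.5 z [ 1.6e-03  1.0e-04 -1.0e+00] j7 0.37 F [ 0.16 -1.43  5.01] F tool [-0.68 -1.27 -5.01] T [-0.1   -0.236 -0.018] w 0.0547
cap-mouth z if held mm -11.74
```

{"fn": "drive_tool", "kwargs": {"series": [0,0,1,0,0.011,0.006,-0.5,0,0,2,-0.002,0.022,0.012,-0.5,0,0,3,-0.004,0.032,0.018,-0.5,0,0,4,-0.0075,0.043,0.024,-0.5,0,0,5,-0.012,0.053,0.03,-0.5,0,0,6,-0.017,0.0625,0.036,-0.5,0,0,7,-0.023,0.072,0.042,-0.5,0,0,8,-0.029,0.08,0.048,-0.5,0,0,8,-0.029,0.08,0.048,-0.5]}}

```text
time: 12.78
ee_pos: [0.5333, 0.2539, 0.082]
eef_rot: [0.51, 0.86, 0.0, 0.001]
ft_force: [-1.1, -1.9, 7.2]
width: 0.0547
grip_force: 20.0
```

```bash
python3 st.py
```

```text
t 12.78 ee mm [533.27 253.94  81.98] yaw 118.6 z [ 1.3e-03 -4.0e-04 -1.0e+00] j7 -0.28 F [-1.09 -1.85  7.18] F tool [-1.11 -1.84 -7.18] T [-0.446 -0.12  -0.074] w 0.0547
cap-mouth z if held mm -13.72
```

{"fn": "drive_tool", "kwargs": {"series": [0,0,1,0,0.009,0.005,-0.5,0,0,2,-0.002,0.02,0.011,-0.5,0,0,3,-0.004,0.03,0.017,-0.5,0,0,4,-0.0075,0.04,0.022,-0.5,0,0,5,-0.012,0.05,0.028,-0.5,0,0,6,-0.017,0.06,0.034,-0.5,0,0,7,-0.023,0.069,0.04,-0.5,0,0,8,-0.029,0.077,0.046,-0.5,0,0,9,-0.037,0.085,0.052,-0.5,0,0,9,-0.037,0.085,0.052,-0.5]}}

```text
time: 13.62
ee_pos: [0.5368, 0.2542, 0.0798]
eef_rot: [0.801, 0.599, 0.0, 0.0]
ft_force: [-1.0, -2.3, 7.1]
width: 0.054
grip_force: 20.0
```

```bash
python3 st.py
```

```text
t 13.62 ee mm [536.82 254.17  79.81] yaw 73.6 z [ 9.e-04 -5.e-04 -1.e+00] j7 -1.01 F [-0.96 -2.31  7.07] F tool [-2.49 -0.27 -7.07] T [-0.559  0.041 -0.076] w 0.054
cap-mouth z if held mm -15.89
```

{"fn": "drive_tool", "kwargs": {"series": [0,0,1,-0.002,0.01,0.005,-0.5,0,0,2,-0.006,0.02,0.011,-0.5,0,0,3,-0.01,0.03,0.017,-0.5,0,0,4,-0.013,0.04,0.022,-0.5,0,0,5,-0.017,0.05,0.028,-0.5,0,0,6,-0.022,0.06,0.034,-0.5,0,0,7,-0.028,0.069,0.04,-0.5,0,0,8,-0.034,0.077,0.046,-0.5,0,0,9,-0.042,0.085,0.052,-0.5,0,0,9,-0.042,0.085,0.052,-0.5]}}

```text
time: 14.45
ee_pos: [0.5395, 0.2519, 0.0777]
eef_rot: [0.969, 0.247, 0.0, 0.0]
ft_force: [-1.1, -1.6, 6.3]
width: 0.0544
grip_force: 20.0
```

```bash
python3 st.py
```

```text
t 14.45 ee mm [539.46 251.91  77.66] yaw 28.6 z [ 7.e-04 -1.e-04 -1.e+00] j7 -1.74 F [-1.08 -1.59  6.27] F tool [-1.7   0.89 -6.27] T [-0.344  0.171 -0.033] w 0.0544
cap-mouth z if held mm -18.04
```

{"fn": "drive_tool", "kwargs": {"series": [0,0,1,0,0.011,0.006,-0.5,0,0,2,-0.002,0.022,0.011,-0.5,0,0,3,-0.004,0.032,0.016,-0.5,0,0,4,-0.0075,0.043,0.021,-0.5,0,0,4,-0.0075,0.043,0.021,-0.5]}}

```text
time: 14.87
ee_pos: [0.5401, 0.2504, 0.0771]
eef_rot: [0.997, 0.075, 0.0, -0.0]
ft_force: [-0.5, -0.3, 9.0]
width: 0.0548
grip_force: 20.0
```

```bash
python3 st.py
```

```text
t 14.87 ee mm [540.1  250.39  77.14] yaw 8.6 z [ 1.e-03  2.e-04 -1.e+00] j7 -2.06 F [-0.53 -0.28  9.03] F tool [-0.56  0.2  -9.03] T [-0.292  0.311 -0.03 ] w 0.0548
cap-mouth z if held mm -18.56
```

{"fn": "drive_tool", "kwargs": {"series": [0,0,0.8,0,0.009,0,-0.5,0,0,1.6,-0.001,0.017,0,-0.5,0,0,2.4,-0.003,0.026,0,-0.5,0,0,3.2,-0.004,0.034,0,-0.5,0,0,3.2,-0.004,0.034,0,-0.5]}}

```text
time: 15.28
ee_pos: [0.5402, 0.2492, 0.0771]
eef_rot: [0.998, -0.064, 0.001, -0.0]
ft_force: [-0.7, -1.4, 7.8]
width: 0.0547
grip_force: 20.0
```

```bash
python3 st.py
```

```text
t 15.28 ee mm [540.16 249.15  77.14] yaw -7.3 z [ 1.1e-03  4.0e-04 -1.0e+00] j7 -2.32 F [-0.74 -1.41  7.75] F tool [-0.55  1.49 -7.75] T [-0.259  0.279 -0.019] w 0.0547
cap-mouth z if held mm -18.56
```

{"fn": "drive_tool", "kwargs": {"series": [0,0,0.4,0,0.004,0,-0.5,0,0,0.8,0,0.008,0,-0.5,0,0,0.8,0,0.008,0,-0.5]}}

```text
time: 15.53
ee_pos: [0.5401, 0.2489, 0.0771]
eef_rot: [0.995, -0.097, 0.0, -0.0]
ft_force: [-0.6, -0.2, 7.0]
width: 0.0544
grip_force: 20.0
```

```bash
python3 st.py
```

```text
t 15.53 ee mm [540.06 248.89  77.14] yaw -11.2 z [ 1.e-03  3.e-04 -1.e+00] j7 -2.38 F [-0.58 -0.17  7.  ] F tool [-0.53  0.27 -7.  ] T [-0.159  0.279 -0.082] w 0.0544
cap-mouth z if held mm -18.56
```

{"fn": "drive_tool", "kwargs": {"series": [0,0,0.3,0,0.003,0,-0.5,0,0,0.6,0,0.006,0,-0.5,0,0,0.6,0,0.006,0,-0.5]}}

```text
time: 15.78
ee_pos: [0.5401, 0.2486, 0.0771]
eef_rot: [0.992, -0.123, 0.0, -0.0]
ft_force: [-1.0, -1.7, 7.2]
width: 0.0544
grip_force: 20.0
```

```bash
python3 st.py
```

```text
t 15.78 ee mm [540.06 248.62  77.12] yaw -14.1 z [ 1.e-03  3.e-04 -1.e+00] j7 -2.43 F [-1.04 -1.65  7.18] F tool [-0.6   1.86 -7.18] T [-0.188  0.301 -0.098] w 0.0544
cap-mouth z if held mm -18.58
```

```bash
cat > avg.py <<'E'
from h import *
T=[]
for i in range(8):
    camera("scene");s=telemetry.read_state();T.append(np.r_[s['ft_force'],s['torque']])
print(np.mean(T,0).round(3),np.std(T,0).round(3),s['joint_positions'][6])
E
python3 avg.py
```

```text
[-1.12  -1.135  8.143 -0.189  0.327 -0.106] [0.528 0.268 0.388 0.028 0.014 0.037] -2.430854543927562
```

{"fn": "drive_tool", "kwargs": {"series": [0,0,0.3,0,0.003,0,-0.5,0,0,0.6,0,0.006,0,-0.5,0,0,0.6,0,0.006,0,-0.5]}}

```text
time: 16.43
ee_pos: [0.5399, 0.2483, 0.0772]
eef_rot: [0.989, -0.149, 0.0, -0.0]
ft_force: [-1.6, 0.1, 8.4]
width: 0.0548
grip_force: 20.0
```

```bash
python3 avg.py; python3 st.py
```

```text
[-1.25  -1.309  8.413 -0.245  0.376 -0.113] [0.657 0.242 0.539 0.033 0.038 0.021] -2.479838820680155
t 16.83 ee mm [539.97 248.35  77.17] yaw -17.1 z [ 9.e-04  3.e-04 -1.e+00] j7 -2.48 F [-1.89 -1.8   8.19] F tool [-1.27  2.27 -8.19] T [-0.236  0.336 -0.106] w 0.0542
cap-mouth z if held mm -18.53
```

{"fn": "drive_tool", "kwargs": {"series": [0,0,0.3,0,0.003,0,-0.5,0,0,0.6,0,0.006,0,-0.5,0,0,0.6,0,0.006,0,-0.5]}}

```text
time: 17.08
ee_pos: [0.5399, 0.2481, 0.0771]
eef_rot: [0.985, -0.175, 0.0, -0.0]
ft_force: [-1.0, -2.0, 7.9]
width: 0.0547
grip_force: 20.0
```

```bash
python3 avg.py; python3 st.py
```

```text
[-1.057 -1.249  8.018 -0.232  0.366 -0.05 ] [0.535 0.388 0.506 0.025 0.031 0.026] -2.5264199674305483
t 17.48 ee mm [539.88 248.04  77.12] yaw -20.1 z [ 9.e-04  2.e-04 -1.e+00] j7 -2.53 F [-2.38 -0.6   8.25] F tool [-2.02  1.38 -8.25] T [-0.241  0.365 -0.069] w 0.0544
cap-mouth z if held mm -18.58
```

Torque is ambiguous and joint 7 is near its limit. I'll release, read the unloaded torque baseline, turn back with the fingers open, and regrip centred on the axis.

{"fn": "drive_tool", "kwargs": {"series": [0,0,0,0,0,-0.01,0.7,0,0,0,0,0,-0.015,0.7,0,0,0,0,0,-0.015,0.7,0,0,0,0,0,-0.015,0.7,0,0,0,0,0,-0.015,0.7]}}

```text
time: 17.9
ee_pos: [0.5394, 0.2478, 0.0767]
eef_rot: [0.985, -0.175, -0.0, 0.0]
ft_force: [0.1, -0.1, 0.2]
width: 0.0728
grip_force: 0.0
```

```bash
python3 avg.py; python3 st.py
```

```text
[-0.204  0.116  0.107  0.069  0.019  0.003] [0.661 0.437 0.584 0.016 0.024 0.027] -2.5289023538694253
t 18.3 ee mm [539.59 247.82  77.  ] yaw -20.2 z [ 1.e-04 -1.e-04 -1.e+00] j7 -2.53 F [-0.47  0.33  0.33] F tool [-0.55 -0.15 -0.33] T [ 0.042  0.036 -0.03 ] w 0.0735
cap-mouth z if held mm -18.7
```

{"fn": "drive_tool", "kwargs": {"series": [0,0,-1.2,-0.04,0,0,0.7,0,0,-2.4,-0.08,0,0,0.7,0,0,-3.6,-0.12,0,0,0.7,0,0,-4.8,-0.12,0,0,0.7,0,0,-6,-0.12,0,0,0.7,0,0,-7.2,-0.12,0,0,0.7,0,0,-8.4,-0.12,0,0,0.7,0,0,-9.6,-0.12,0,0,0.7,0,0,-10.8,-0.12,0,0,0.7,0,0,-10.8,-0.12,0,0,0.7]}}

```text
time: 19.13
ee_pos: [0.5351, 0.2494, 0.077]
eef_rot: [0.956, 0.293, 0.0, -0.0]
ft_force: [0.2, -0.2, -0.3]
width: 0.0739
grip_force: 0.0
```

```bash
python3 avg.py; python3 st.py
```

```text
[ 0.061  0.213  0.104 -0.009 -0.019 -0.006] [0.541 0.17  0.388 0.036 0.021 0.035] -1.6473533034569312
t 19.53 ee mm [535.04 249.54  76.98] yaw 33.7 z [ 1.e-04 -1.e-04 -1.e+00] j7 -1.65 F [0.27 0.19 0.22] F tool [ 0.33 -0.01 -0.22] T [ 0.037 -0.061  0.027] w 0.0741
cap-mouth z if held mm -18.72
```

{"fn": "drive_tool", "kwargs": {"series": [0,0,0,0,0,0,-0.5,0,0,0,0,0,0,-0.5,0,0,0,0,0,0,-0.5,0,0,0,0,0,0,-0.5,0,0,0,0,0,0,-0.5,0,0,0,0,0,0,-0.5]}}

```text
time: 20.03
ee_pos: [0.5353, 0.2491, 0.077]
eef_rot: [0.957, 0.29, 0.0, 0.0]
ft_force: [1.4, -1.5, 0.2]
width: 0.0546
grip_force: 20.0
```

```bash
python3 avg.py; python3 st.py
```

```text
[ 2.265 -2.695 -0.147 -0.543 -0.478  0.063] [0.456 0.939 0.305 0.104 0.089 0.03 ] -1.6462613852467636
t 20.43 ee mm [535.35 249.06  76.97] yaw 33.8 z [ 3.e-04 -4.e-04 -1.e+00] j7 -1.65 F [ 2.73 -3.93 -0.65] F tool [0.08 4.78 0.65] T [-0.688 -0.619  0.086] w 0.0544
cap-mouth z if held mm -18.73
```

{"fn": "drive_tool", "kwargs": {"series": [0,0,0.2,0,0,0,-0.5,0,0,0.4,0,0,0,-0.5,0,0,0.4,0,0,0,-0.5]}}

```text
time: 20.68
ee_pos: [0.5351, 0.2492, 0.0769]
eef_rot: [0.962, 0.273, -0.0, 0.0]
ft_force: [2.4, -4.7, 0.3]
width: 0.0543
grip_force: 20.0
```

```bash
python3 avg.py; python3 st.py
```

```text
[ 2.656 -4.255  0.105 -0.953 -0.561 -0.028] [0.519 0.677 0.217 0.045 0.013 0.032] -1.6791440494835475
t 21.08 ee mm [535.14 249.22  76.96] yaw 31.8 z [-0.e+00 -3.e-04 -1.e+00] j7 -1.68 F [ 2.45 -4.3   0.44] F tool [-0.18  4.94 -0.44] T [-1.019 -0.589 -0.035] w 0.0544
cap-mouth z if held mm -18.74
```

{"fn": "drive_tool", "kwargs": {"series": [0,0,0,0,0.015,0,-0.5,0,0,0,0,0.015,0,-0.5]}}

```text
time: 21.25
ee_pos: [0.5352, 0.2492, 0.077]
eef_rot: [0.962, 0.274, -0.0, -0.0]
ft_force: [1.3, -3.7, 0.0]
width: 0.0549
grip_force: 20.0
```

```bash
python3 avg.py
```

```text
[ 0.733 -2.415  0.643 -0.57  -0.138 -0.084] [0.655 0.597 0.38  0.073 0.067 0.037] -1.678016860683354
```

{"fn": "drive_tool", "kwargs": {"series": [0,0,0.2,0,0,0,-0.5,0,0,0.4,0,0,0,-0.5,0,0,0.4,0,0,0,-0.5]}}

```text
time: 21.9
ee_pos: [0.5353, 0.2493, 0.077]
eef_rot: [0.967, 0.256, 0.0, -0.0]
ft_force: [0.7, -1.5, 0.6]
width: 0.0543
grip_force: 20.0
```

```bash
python3 avg.py; python3 st.py
```

```text
[ 0.789 -0.159 -0.172 -0.032 -0.13   0.269] [0.631 0.436 0.434 0.095 0.028 0.04 ] -1.7108514715744771
t 22.3 ee mm [535.3  249.31  76.98] yaw 29.8 z [-0.e+00  3.e-04 -1.e+00] j7 -1.71 F [ 0.07  0.41 -0.65] F tool [ 0.26 -0.32  0.65] T [ 0.146 -0.174  0.269] w 0.0547
cap-mouth z if held mm -18.72
```

With no axial push the cap now resists clockwise turning at +0.27 N m (about 0 when unloaded), so the thread is preloaded: snug. I'll stop turning, release and lift.

{"fn": "drive_tool", "kwargs": {"series": [0,0,0,0,0,0,0.7,0,0,0,0,0,0,0.7,0,0,0,0,0,0,0.7,0,0,0,0,0,0,0.7,0,0,0,0,0,-0.3,0.7,0,0,0,0,0,-0.8,0.7,0,0,0,0,0,-1.5,0.7,0,0,0,-0.5,0,-2.3,0.7,0,0,0,-1.2,0,-3.0,0.7,0,0,0,-1.2,0,-3.0,0.7]}}

```text
time: 23.13
ee_pos: [0.4934, 0.2253, 0.2041]
eef_rot: [0.966, 0.257, 0.004, 0.0]
ft_force: [1.9, 1.7, 1.1]
width: 0.0737
grip_force: 0.0
```

{"fn": "drive_tool", "kwargs": {"series": [0,0,0,0,0,0,0.7,0,0,0,0,0,0,0.7]}}

```text
time: 23.3
ee_pos: [0.4939, 0.225, 0.1975]
eef_rot: [0.966, 0.257, 0.001, 0.0]
ft_force: [0.2, -0.4, -1.1]
width: 0.0737
grip_force: 0.0
```

```bash
python3 avg.py; python3 - <<'E'
from held import *
circ("wrist",.0915,"pics/w9.png")
E
```

```text
[-0.255  0.164 -0.14  -0.008 -0.019  0.005] [0.422 0.389 0.405 0.028 0.021 0.019] -1.6383017065611245
px [564. 303.] centre mm 541.7 51.0 dia 59.2
px [444. 245.] centre mm 534.8 149.4 dia 59.7
px [311. 162.] centre mm 537.0 250.2 dia 54.9
```

View pics/w9.png

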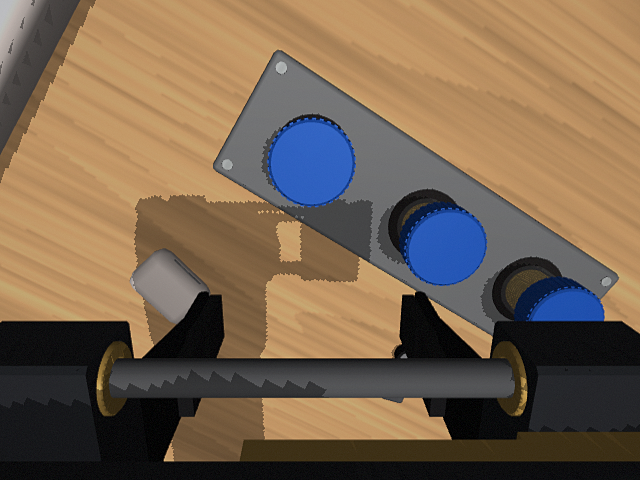

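The picture shows the cap sitting level and centred on the third tube at (312,162), with the gripper clear. Handing in.

```bash
python3 -c "
from bench import r
print(r.close_job())"
```

```text
the job is handed in; nothing more can be done
None
```

The 55 mm blue cap is screwed home on the open tube, released with the gripper clear, and the job is handed in at about 24 s with no verdict returned; I judged it snug from resistance to further turning (about 0.27 N m, above the 0.05–0.1 guide), not from a direct reading of the cap-to-tube force.

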